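# Close the air-line filter with its sprung bayonet cap

## Robot

A 7-joint arm with a two-finger parallel gripper is mounted at the origin on a cart in front of the work surface, level with it; the furniture and walls round the work are solid. World frame = base frame: x ahead of the robot, y to its left, z up, the work surface at z = 0. Lengths are in mm, angles in rad, forces in N, time in s.
With the tool pointing down it reaches from about 425 to 1025 mm from the base axis. Payload 3.6 kg.
Tool frame: the origin (TCP) lies midway between the tips of the shut fingers; the grasp point (between the pads) lies 19 mm behind it; z points along the fingers, y is the direction in which the jaws open and shut (so a half turn about z gives the same grasp; the last joint's range is limited). The gripper opens to 85 mm and grips with 20 to 120 N. Pads are 22 mm wide; open, the fingers measure 114 mm over their backs; the gripper's body (76 mm by 85 mm) begins 54 mm behind the grasp point. The pads swing forward as they close: fully open they stand 13 mm farther back than shut.
Start: joints at [1.099, 0.591, 0.048, 1.609, -0.033, 0.943, -0.034], TCP at [268.111, -673.607, 231.302] pointing down, gripper open.
Joint ranges: [-2.69, 2.69], [-0.47, 2.24], [-1.27, 1.36], [0.19, 2.51], [-1.53, 4.68], [0.08, 2.07], [-3.09, 3.09]. Speed limits (rad/s): [2.57, 2.57, 3.14, 3.14, 3.14, 3.14, 3.14].

## Interface

Orientations are given as a unit quaternion [x, y, z, w].
In Python, from rig import * gives the robot as it stands. The module is installed in compiled form; this text tells all that it offers.
- The arm moves only by the tool step_arm, never from a script. Its argument "motion" is a list of rows, each an object with "linear": the shift along the tool's x, y, z in mm, a list of three; "spin": the turn about the tool's z in degrees. In form: [{"linear": [tx, ty, tz], "spin": spin}, ...]. A call has 1 to 10 rows; each row is the pose to reach, as a shift and turn from the pose commanded when the call began, along the tool's axes at that moment; what a row does not reach only later rows make up. A row lasts 1/10 s, in which the tool goes at most 50 mm and 8.59 degrees, less where a joint would pass 70% of its speed; a pose out of reach is approached as far as the arm can. A call with a gripper value outside its range is refused whole. "gripper" is the opening, from -1 (shut) to 1 (fully open), so that 0 is half open, set as the call begins (left out, the last holds). The fingers move at their own pace and stop on an object; the grip force is fixed at half the most. Time passes only in rows, so rows that repeat a pose let the fingers close. It gives the time, the measured TCP pose, the force and the opening at its end, in the units of the state.
- read_state(): the state, without advancing time (a new reading comes with each control period).
- read_camera(name): name is "scene" or "top" or "wrist"; returns a dict with "frame" (400x640x3 uint8, red, green, blue), "fx", "fy", "cx", "cy" (pixels), "rvec" (rotation vector, rad) and "tvec" (3), from world to camera coordinates, as OpenCV has them. Camera axes: x right, y down, z forward; pixel columns grow to the right and rows downward; lengths in mm; the calibration is good to about 2 mm. The wrist camera is an equidistant fisheye: a pixel r from the principal point sees the ray r / f radians off the axis. A picture is of the moment at which its call begins. There is no depth.
- finish_job(): hands the job in, once; it reports no verdict.
The state is a dict: "t": time; "qpos": joint angles; "joint_velocities": joint speeds; "tau": joint torques, N m; "tool_pos": TCP position; "tool_rot": TCP orientation; "contact_force": force on the tool from outside, world axes, zero at the start; "torque": the same for the moment, N m; "opening": opening from 0.0 (shut) to 1.0 (fully open).
Only numpy, scipy, OpenCV 4.12 (cv2) and the standard library are available. Lean on these libraries where they do the work, as an engineer would, in place of code of your own. Each camera call takes 0.05 s, during which the arm holds its last target. There are 200 camera calls.

## Task

Close the spray-gun air filter on the bench: pick up its winged metal cap, set it in the mouth of the housing and turn it by feel until its two lugs drop into the slots of the collar, then push it down against the spring, twist it a quarter turn clockwise (seen from above) and let go, so that the spring lifts it into its lock. Press gently (the spring needs about 15 N; lugs or collar are damaged if forced) and leave the things round about where they are.

Things in the scene. Friction and masses are not known exactly. Their poses are not given: they have to be found in the camera images.
- cap_grip (a point): Loose filter cap, about 0.22 kg, upright on the bench: point on its axis in the upper part of its black wing, 60 mm above the cap's underside; z up along the axis. Wing: 14 mm thick along x, 48 mm long along y, 36 to 72 mm above the underside. Below it a flange, diameter 52 mm, 32 to 36 mm up; below that a plug with two lugs.
- cap: The same cap; origin at the centre of its underside, same axes. Aluminium plug of diameter 40 mm, lowest 4 mm bevelled. Two lugs stick out of the plug at +x and -x: 8 mm wide, reaching 27 mm from the axis, 8 to 16 mm above the underside. It goes in either way round.
- housing_mouth (a point): Centre of the housing's open top, z up, 90 mm above the bench. Top 10 mm: aluminium collar of 84 mm diameter, bore 43 mm, two opposite slots 11 mm wide reaching 30 mm from the axis. The collar was clamped by hand and cannot turn: its slot line lies anywhere within 0.5 rad of the housing's x axis either way, and this pose does not tell; see or feel it.
- housing: Filter housing bolted to the bench; origin at its foot, 110 mm square; tube 80 mm across, brass ports along y. Height of cap_grip over housing_mouth: lugs lying on the collar 52 mm; dropped in the slots onto the spring plunger 48; lugs clear under the collar 34 or less (hard stop 29); locked 37. Spring: 5 N at 48 mm, 16 N at 29 mm, damped.
- slot_floor (a point): Centre of the housing's inner floor. Under the collar the cap turns only clockwise from above: 1.57 rad from slots to the middle of the lock pockets (recesses in the collar's underside, 3 mm high, 18 mm wide), about 0.2 rad on to a firm stop, felt as a moment on the wrist. When let go in a pocket, the spring lifts the lugs into the pockets.
- wood_block_mid (a point): Bystander: wooden sanding block, 60 x 90 x 45 mm, lying near the robot's edge of the bench. Point at its centre.
- loupe_mid (a point): Bystander: black stand loupe, 37 mm across, 35 mm high, beyond the housing. Point at its centre.
- tape_mid (a point): Bystander: roll of white tape lying flat, 80 mm across, 24 mm high, beyond the cap. Point at its centre.
Things that resemble listed ones, but are neither listed nor needed, are in the scene too. Leave any purple look-alike of the housing alone. What is shaped like the cap but orange or red is not meant.

How it is judged (in metres and radians):
On the way, in this order (a step that is already met when the one before it is completed fails the run):
1. the cap's lugs have dropped into the collar's slots (z of cap_grip in the frame of housing_mouth below 0.0495 m and horizontal distance between cap_grip and housing_mouth below 0.006 m), for 0.1 s.
2. the cap is pushed down so that the lugs are under the collar (z of cap_grip in the frame of housing_mouth below 0.035 m and horizontal distance between cap_grip and housing_mouth below 0.006 m), for 0.1 s.
At the end, for the whole second after the job is handed in: The cap sits locked in the housing, released and at rest: upright within 0.08 rad, centred within 5 mm, a quarter turn from the slots (lug line within 0.75 rad of the housing's y axis) and held by the spring up in the lock pockets (cap_grip 35.3 to 39 mm above the mouth) (z of cap_grip in the frame of housing_mouth between 0.0353 and 0.039 m and horizontal distance between cap_grip and housing_mouth below 0.005 m and angle between the x axis of cap_grip and the y axis of housing_mouth, either way round below 0.75 rad and angle between cap_grip's own z axis and vertical below 0.08 rad and linear speed of cap below 0.02 m/s); the robot touches nothing.
It fails at once if the cap is forced against the housing with more than 55 N (contact force between cap and housing above 55 N).
It fails at once if the sanding block is moved more than 30 mm (distance of wood_block_mid from where it was at the start of the episode above 0.03 m).
It fails at once if the loupe is moved more than 30 mm (distance of loupe_mid from where it was at the start of the episode above 0.03 m).
It fails at once if the white tape is moved more than 30 mm (distance of tape_mid from where it was at the start of the episode above 0.03 m).
It also fails if it takes over 67 s, if anything falls off the work surface, if the arm or the gripper's body presses on something with over 40 N, if the wrist force passes 120 N, or if a joint passes its speed limit or range.

## Working session

There is one attempt and no reset: what is moved stays moved. The work goes in short steps, Python scripts to look and compute and a tool call to move; the robot and the scene stay as the last step left them, time stands still between calls to the robot, and variables do not carry over. Pictures are saved under pics/ and viewed, about 8 in all and at most 12, crops included, and the job is handed in when it is done.

Besides the shell and the picture viewer there is one more tool, called after "Emit:" as name(argument=value, ...), one argument or row to a line, values as JSON. step_arm: Moves the arm, as the interface text tells. Its arguments: {"type":"object","properties":{"motion":{"type":"array","items":{"type":"object","properties":{"linear":{"type":"array","items":{"type":"number"}},"spin":{"type":"number"}}}},"gripper":{"type":"number"}},"required":["motion"]}

```bash
mkdir -p pics; cat > h.py <<'E'
from rig import *
import numpy as np, cv2
from scipy.spatial.transform import Rotation as R
def snap(n,f=None):
    c=read_camera(n)
    if f: cv2.imwrite('pics/'+f,c['frame'][:,:,::-1])
    return c
def ray(c,u,v):
    x=(u-c['cx'])/c['fx'];y=(v-c['cy'])/c['fy']
    if c.get('fish'):
        r=np.hypot(x,y);s=np.sin(r)/r if r>1e-9 else 1;d=np.array([x*s,y*s,np.cos(r)])
    else: d=np.array([x,y,1.])
    Rm=R.from_rotvec(np.ravel(c['rvec'])).as_matrix();t=np.ravel(c['tvec'])
    return -Rm.T@t,Rm.T@d
def onz(c,u,v,z):
    o,d=ray(c,u,v);return o+d*(z-o[2])/d[2]
def wr(f=None):
    c=snap('wrist',f);c['fish']=1;return c
def proj(c,p):
    Rm=R.from_rotvec(np.ravel(c['rvec'])).as_matrix();q=Rm@np.array(p,float)+np.ravel(c['tvec'])
    if c.get('fish'):
        n=np.hypot(q[0],q[1]);a=np.arctan2(n,q[2]);k=a/n;return c['cx']+c['fx']*q[0]*k,c['cy']+c['fy']*q[1]*k
    return c['cx']+c['fx']*q[0]/q[2],c['cy']+c['fy']*q[1]/q[2]
E
python3 - <<'E'
from h import *
a=snap('scene')['frame'];b=snap('top')['frame']
cv2.imwrite('pics/a.png',np.vstack([a[:,:,::-1]]));cv2.imwrite('pics/b.png',b[:,:,::-1])
s=read_state();print(s);print(R.from_quat(s['tool_rot']).as_matrix().round(3))
E
```

```text
{'t': 0.1, 'qpos': array([ 1.09852461,  0.59202119,  0.0482952 ,  1.60968599, -0.03330027,
        0.942707  , -0.03367658]), 'joint_velocities': array([ 0.00103159, -0.00300211,  0.00103547, -0.00287183,  0.00010234,
       -0.00050483,  0.00112314]), 'tau': array([ 4.33952126e-03, -5.49996829e+01,  1.55362498e+00, -1.98825216e+01,
        9.77565476e-03,  3.87337917e-03, -4.21044692e-07]), 'tool_pos': array([ 267.83067478, -672.91614024,  230.26248856]), 'tool_rot': array([ 9.82109056e-01,  1.88310345e-01, -2.42459610e-04, -9.78905300e-04]), 'contact_force': array([ 0.64177558, -0.38379125, -0.53937241]), 'torque': array([0.04137373, 0.00815373, 0.02449883]), 'opening': 0.9991035318542468}
[[ 0.929  0.37  -0.001]
 [ 0.37  -0.929  0.002]
 [-0.    -0.002 -1.   ]]
```

View pics/a.png

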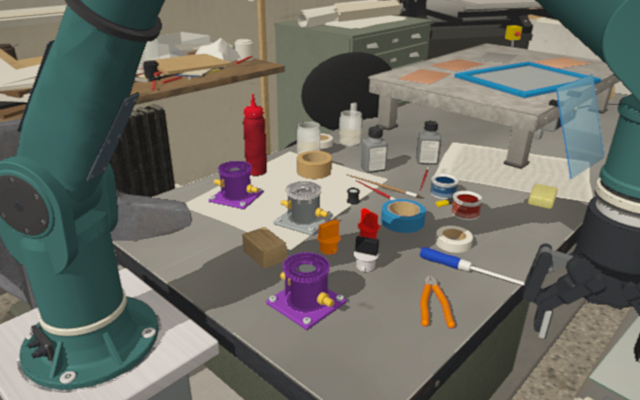

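View pics/b.png

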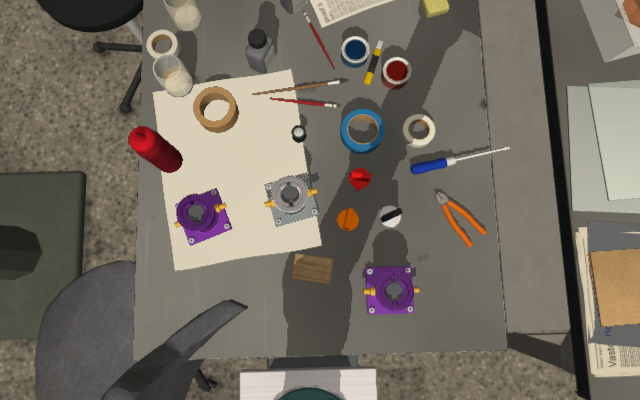

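Scene view: the grey housing is at (304,205), with purple look-alikes at (235,183) and (305,285). The cap with a black wing and light plug is at (367,253), the orange look-alike at (329,236) and the red one at (369,225). In the top view the cap is at (391,216), the orange at (347,218), the red at (360,179) and the grey housing at (291,195). I choose the black-winged cap and the grey housing.

```bash
python3 - <<'E'
from h import *
c=snap('top');f=c['frame']
k=cv2.resize(f[190:245,360:420],None,fx=6.6,fy=6.6,interpolation=cv2.INTER_CUBIC)
h=cv2.resize(f[167:227,258:323],None,fx=6,fy=6,interpolation=cv2.INTER_CUBIC)
H=max(k.shape[0],h.shape[0]);P=lambda m:cv2.copyMakeBorder(m,0,H-m.shape[0],0,4,0)
cv2.imwrite('pics/c.png',np.hstack([P(k),P(h)])[:,:,::-1])
g=f.max(2).astype(int)
m=np.zeros(g.shape,np.uint8);m[204:230,378:404]=(g[204:230,378:404]<45)
n,l,s,ce=cv2.connectedComponentsWithStats(m)
for i in range(1,n):
    if s[i,4]>8:
        p=np.argwhere(l==i)[:,::-1].astype(np.float32);r=cv2.minAreaRect(p);b=cv2.boxPoints(r)
        print(ce[i],s[i],r,onz(c,*ce[i],72),[onz(c,*q,72)[:2].round(0) for q in b])
print('housing approx',onz(c,291,193,90), 'cam',ray(c,0,0)[0])
E
```

```text
[390.86956522 214.8       ] [381 209  21  13 115] ((390.8000793457031, 214.59999084472656), (5.366562843322754, 21.466251373291016), 63.43495178222656) [ 496.35286941 -203.16590581   72.        ] [array([ 492., -178.]), array([ 513., -223.]), array([ 502., -228.]), array([ 481., -183.])]
housing approx [550.57757164  23.71141265  90.        ] cam [ 369.33511486  -31.53253878 1139.78485889]
```

View pics/c.png

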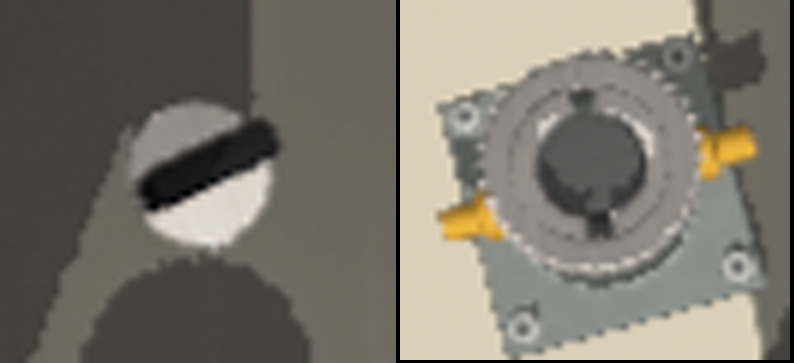

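The crop confirms the choice: the cap with a black wing over a light flange, its wing line about -65° in the world. On the right, the grey housing's collar slots show at crop (582,97) and (598,223), so the slot line is close to world x. I'm going above the cap.

Emit:
step_arm(
  motion=[
    {"linear": [35, -32, 3], "spin": -8.5},
    {"linear": [70, -64, 6], "spin": -17},
    {"linear": [105, -96, 9], "spin": -25.5},
    {"linear": [140, -128, 12], "spin": -34},
    {"linear": [175, -160, 15], "spin": -42.5},
    {"linear": [210, -192, 18], "spin": -51},
    {"linear": [245, -224, 21], "spin": -59.5},
    {"linear": [280, -256, 24], "spin": -68},
    {"linear": [315, -288, 27], "spin": -76.5},
    {"linear": [350, -320, 30], "spin": -85},
  ],
  gripper=1,
)

```text
t: 1.15
tool_pos: [475.3, -245.2, 201.3]
tool_rot: [0.595, 0.804, -0.0, 0.0]
contact_force: [1.7, -0.7, -0.3]
opening: 1.003
```

```bash
cat > go.py <<'E'
import sys
from h import *
# usage: go.py x y z yawdeg(of tool y) -> move in tool axes
s=read_state();M=R.from_quat(s['tool_rot']).as_matrix()
x,y,z,a=map(float,sys.argv[1:5]);d=M.T@(np.array([x,y,z])-s['tool_pos'])
ya=np.degrees(np.arctan2(M[1,1],M[0,1]));sp=(ya-a+90)%180-90
print('t',s['t'],'pos',s['tool_pos'].round(1),'yaw',ya.round(1),'move',d.round(1),'spin',sp.round(1),'F',s['contact_force'].round(1),'T',s['torque'].round(2),'q7',s['qpos'][6].round(2),'tilt',M[:,2].round(4))
E
python3 go.py 496 -203 200 25
```

```text
t 1.15 pos [ 475.3 -245.2  201.3] yaw 17.0 move [34.3 32.1  1.3] spin -8.0 F [ 1.7 -0.7 -0.3] T [-0.01 -0.04  0.  ] q7 0.44 tilt [ 1.e-04 -3.e-04 -1.e+00]
```

Emit:
step_arm(
  motion=[
    {"linear": [34, 32, 1], "spin": -8},
    {"linear": [34, 32, 20], "spin": -8},
    {"linear": [34, 32, 20], "spin": -8},
    {"linear": [34, 32, 20], "spin": -8},
  ],
)

```text
t: 1.55
tool_pos: [494.9, -205.9, 180.9]
tool_rot: [0.54, 0.842, -0.001, -0.001]
contact_force: [0.3, 0.1, 0.9]
opening: 1.001
```

```bash
python3 - <<'E'
from h import *
c=wr('d.png');print(proj(c,[496,-203,72]),c['fx'],c['cx'],c['cy'])
E
python3 go.py 496 -203 41 25
```

```text
(np.float64(324.85610082903776), np.float64(187.4011458599675)) 309.70691628693146 322.3732221557981 191.88898129493452
t 1.6 pos [ 495.1 -206.5  181.3] yaw 24.6 move [  2.8   2.4 140.3] spin -0.4 F [-0.3 -0.3  0.5] T [0.01 0.02 0.05] q7 0.45 tilt [-9.e-04 -7.e-04 -1.e+00]
```

View pics/d.png

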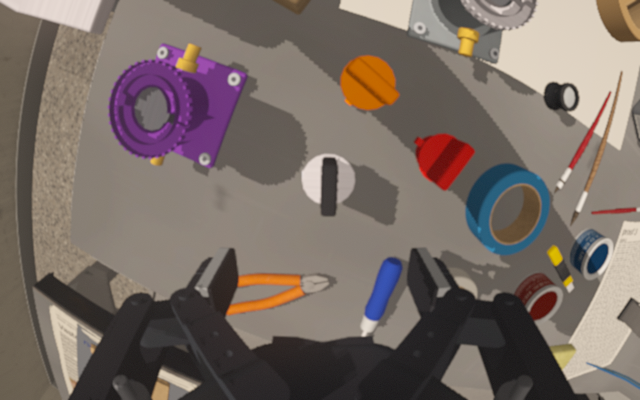

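Wrist view: the black wing is at (329,187) on the white flange, aligned with the closing direction, and nothing is in the fingers' way. Now an exact measurement.

```bash
python3 - <<'E'
from h import *
c=wr();g=c['frame'].max(2);m=np.zeros(g.shape,np.uint8);m[150:222,312:348]=g[150:222,312:348]<50
n,l,s,ce=cv2.connectedComponentsWithStats(m);i=1+s[1:,4].argmax();print(s[i],ce[i])
p=np.argwhere(l==i)[:,::-1].astype(np.float32);b=cv2.boxPoints(cv2.minAreaRect(p))
w=np.array([onz(c,*q,72)[:2] for q in b]);print(w.round(1),w.mean(0))
e=sorted([w[1]-w[0],w[2]-w[1]],key=np.linalg.norm);print([np.linalg.norm(v) for v in e],np.degrees(np.arctan2(e[1][1],e[1][0])))
# top-edge only variant
print(proj(c,[496,-203,72]))
E
```

```text
[324 158  11   5  41] [329.        159.6097561]
[[ 485.1 -180.7]
 [ 492.7 -177.3]
 [ 494.1 -180.4]
 [ 486.5 -183.9]] [ 489.59098777 -180.55974425]
[np.float64(3.4204963081091506), np.float64(8.330309016182444)] 24.689885179148536
(np.float64(324.73074487657027), np.float64(186.4261338642125))
```

```bash
python3 - <<'E'
from h import *
c=wr();g=c['frame'].max(2);m=np.zeros(g.shape,np.uint8);m[150:222,312:346]=g[150:222,312:346]<78
n,l,s,ce=cv2.connectedComponentsWithStats(m);i=1+s[1:,4].argmax();print(s[i],ce[i])
p=np.argwhere(l==i)[:,::-1].astype(np.float32);b=cv2.boxPoints(cv2.minAreaRect(p))
w=np.array([onz(c,*q,72)[:2] for q in b]);print(w.round(1),w.mean(0))
e=sorted([w[1]-w[0],w[2]-w[1]],key=np.linalg.norm);print([np.linalg.norm(v) for v in e],np.degrees(np.arctan2(e[1][1],e[1][0])))
E
python3 go.py 496 -203 41 25
```

```text
[321 157  16  57 791] [328.52718078 185.08723135]
[[ 503.3 -227. ]
 [ 483.6 -180.6]
 [ 494.6 -175.9]
 [ 515.  -222.1]] [ 499.13774436 -201.41258957]
[np.float64(11.986762537225674), np.float64(50.3764540337281)] 113.00396777718362
t 1.7 pos [ 495.5 -206.7  181.8] yaw 24.5 move [  3.3   2.  140.8] spin -0.5 F [-0.4 -0.2 -0.2] T [ 0.   -0.02  0.01] q7 0.45 tilt [ 3.e-04 -1.e-03 -1.e+00]
```

Emit:
step_arm(
  motion=[
    {"linear": [3, 5, 30], "spin": 1.5},
    {"linear": [3, 5, 70], "spin": 1.5},
    {"linear": [3, 5, 110], "spin": 1.5},
    {"linear": [3, 5, 130], "spin": 1.5},
    {"linear": [3, 5, 139], "spin": 1.5},
    {"linear": [3, 5, 139], "spin": 1.5},
    {"linear": [3, 5, 139], "spin": 1.5},
  ],
)

```text
t: 2.4
tool_pos: [500.0, -200.9, 43.3]
tool_rot: [0.551, 0.835, 0.0, 0.001]
contact_force: [0.4, -0.3, 0.3]
opening: 1.0
```

Emit:
step_arm(
  motion=[
    {"linear": [0, 0, 0], "spin": 0},
    {"linear": [0, 0, 0], "spin": 0},
    {"linear": [0, 0, 0], "spin": 0},
    {"linear": [0, 0, 0], "spin": 0},
    {"linear": [0, 0, 0], "spin": 0},
    {"linear": [0, 0, 0], "spin": 0},
    {"linear": [0, 0, 0], "spin": 0},
    {"linear": [0, 0, 0], "spin": 0},
  ],
  gripper=-1,
)

```text
t: 3.2
tool_pos: [499.3, -200.3, 42.6]
tool_rot: [0.55, 0.835, -0.0, 0.0]
contact_force: [-0.8, -0.5, 6.3]
opening: 0.151
```

```bash
python3 go.py 499 -201.5 41 23
```

```text
t 3.2 pos [ 499.3 -200.3   42.6] yaw 23.2 move [-1.  -0.7  1.6] spin 0.2 F [-0.8 -0.5  6.3] T [0.08 0.14 0.  ] q7 0.28 tilt [ 2.e-04 -2.e-04 -1.e+00]
```

Emit:
step_arm(
  motion=[
    {"linear": [0, 0, -10], "spin": 0},
    {"linear": [0, 0, -40], "spin": 0},
    {"linear": [0, 0, -80], "spin": 0},
    {"linear": [0, 0, -120], "spin": 0},
    {"linear": [0, 0, -130], "spin": 0},
    {"linear": [0, 0, -130], "spin": 0},
    {"linear": [0, 0, -130], "spin": 0},
  ],
)

```text
t: 3.9
tool_pos: [497.8, -200.3, 171.2]
tool_rot: [0.551, 0.835, -0.0, -0.001]
contact_force: [0.4, 0.2, -2.4]
opening: 0.152
```

```bash
python3 - <<'E'
from h import *
c=snap('top');f=c['frame']
# collar: outer circle at z=90
h=cv2.resize(f[160:230,255:330],None,fx=8,fy=8,interpolation=cv2.INTER_CUBIC)
w=wr();h2=w['frame'];print('mouth est in wrist',proj(w,[550,24,90]))
cv2.imwrite('pics/e.png',np.hstack([cv2.resize(h2,(640,400)),])[:,:,::-1]); cv2.imwrite('pics/e2.png',h[:,:,::-1])
hsv=cv2.cvtColor(f,cv2.COLOR_RGB2HSV)
m=cv2.inRange(hsv,(15,120,100),(32,255,255));n,l,s,ce=cv2.connectedComponentsWithStats(m[160:230,255:330])
for i in range(1,n):
    if s[i,4]>6:print('brass',ce[i]+[255,160],s[i,4])
E
python3 go.py 550 24 180 7
```

```text
mouth est in wrist (np.float64(493.01783343040006), np.float64(-19.19031807280905))
brass [311.75438596 191.43859649] 57
brass [269.25       203.52083333] 48
t 4.0 pos [ 497.5 -200.   170.5] yaw 23.2 move [185.2 136.5  -9.5] spin 16.2 F [-0.1 -0.8 -2. ] T [ 0.01  0.04 -0.02] q7 0.4 tilt [-0.0039  0.0012 -1.    ]
```

View pics/e2.png

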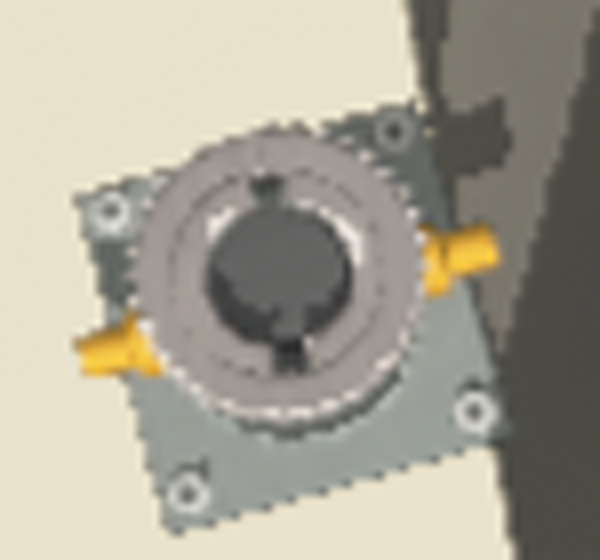

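The top crop shows the collar centred at about (280,272), with slots at (268,188) and (290,355), so the slot line is about +7.5° from world x and the mouth is about (550,27). I'm moving beside the mouth for a close look.

```bash
python3 go.py 556 -50 185 7.5
```

```text
t 4.0 pos [ 497.5 -200.   170.5] yaw 23.2 move [114.8 112.9 -14.6] spin 15.7 F [-0.1 -0.8 -2. ] T [ 0.01  0.04 -0.02] q7 0.4 tilt [-0.0039  0.0012 -1.    ]
```

Emit:
step_arm(
  motion=[
    {"linear": [20, 20, -5], "spin": 4},
    {"linear": [45, 45, -10], "spin": 8},
    {"linear": [75, 75, -14], "spin": 12},
    {"linear": [100, 100, -14], "spin": 15.7},
    {"linear": [115, 113, -14], "spin": 15.7},
    {"linear": [115, 113, -14], "spin": 15.7},
    {"linear": [115, 113, -14], "spin": 15.7},
  ],
)

```text
t: 4.7
tool_pos: [556.5, -50.1, 184.7]
tool_rot: [0.659, 0.752, -0.001, -0.001]
contact_force: [-0.1, -0.4, -2.1]
opening: 0.151
```

```bash
python3 - <<'E'
from h import *
w=wr('f.png');print('mouth est in wrist',proj(w,[550,27,90]))
E
python3 go.py 550 27 180 7.5
```

```text
mouth est in wrist (np.float64(327.72479818803623), np.float64(98.39739737397747))
t 4.75 pos [556.3 -51.3 184.9] yaw 7.5 move [78.5  3.9  4.8] spin -0.0 F [-0.6 -0.5 -2.4] T [-0.04 -0.04  0.03] q7 -0.1 tilt [-3.5e-03 -9.0e-04 -1.0e+00]
```

View pics/f.png

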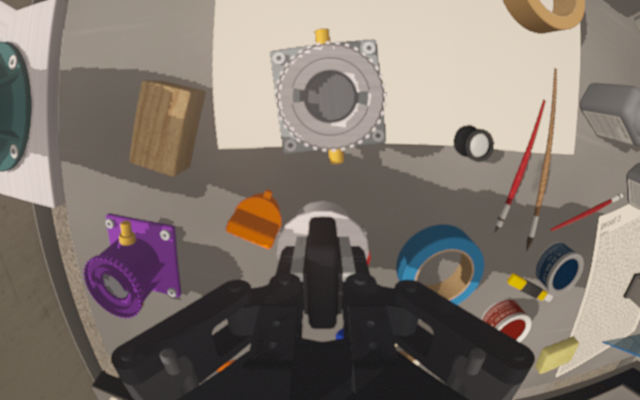

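Wrist view: the collar is centred at about (331,96) and my estimate projects to (328,98), so they agree to a few mm; the wing is held straight at (322,270). One crop for the centre and slots.

```bash
python3 - <<'E'
import cv2
f=cv2.imread('pics/f.png')[35:160,265:395];cv2.imwrite('pics/g.png',cv2.resize(f,None,fx=4.8,fy=4.8,interpolation=cv2.INTER_CUBIC))
E
```

```text
(no output)
```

View pics/g.png

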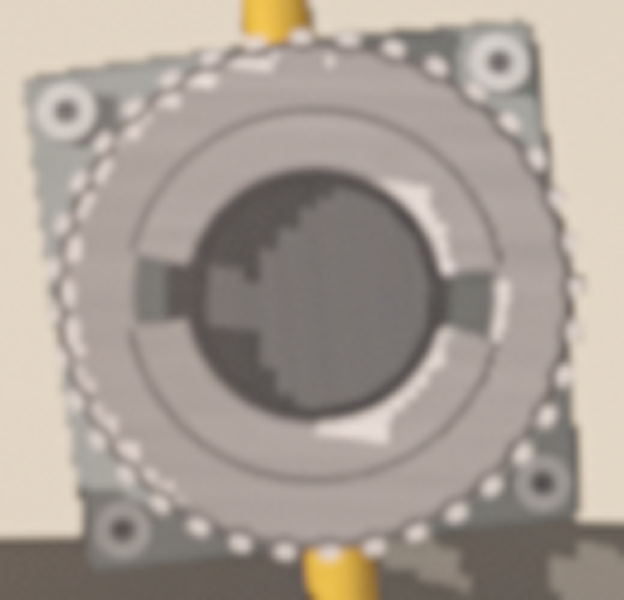

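The crop shows the slots at (135,290) and (500,302), with the collar ring centred at (317,295).

```bash
python3 - <<'E'
from h import *
w=read_camera('wrist');w['fish']=1
P=lambda u,v:onz(w,265+(u+.5)/4.8-.5,35+(v+.5)/4.8-.5,90)[:2]
c=P(317,295);a=P(135,290);b=P(500,302);print(c,a,b,(a+b)/2,np.linalg.norm(b-a),np.degrees(np.arctan2(*(b-a)[::-1])))
t,u=P(317,107),P(317,483);print((t+u)/2)
# cap as held: wing top
E
python3 go.py 550 27 170 7.5; python3 -c "
from h import *
c=snap('top');print(onz(c,289.4,193.4,90))"
```

```text
[551.96430053  27.84478309] [523.28931459  25.086972  ] [580.93593283  31.05259978] [552.11262371  28.06978589] 57.9544761855631 5.908289329558268
[552.00107528  27.82539284]
t 4.8 pos [556.4 -51.9 185.1] yaw 7.4 move [79.1  3.8 15.1] spin -0.1 F [-1.1  0.2 -1.6] T [ 0.   -0.04 -0.02] q7 -0.1 tilt [-0.0029 -0.001  -1.    ]
[549.76164698  27.36511004  90.        ]
```

```bash
python3 go.py 551.3 28.2 140 6.5
```

```text
t 4.85 pos [556.6 -52.1 185.4] yaw 7.4 move [80.3  5.1 45.3] spin 0.9 F [ 1.7 -0.2 -1.1] T [0.03 0.01 0.01] q7 -0.1 tilt [-0.0023 -0.001  -1.    ]
```

Emit:
step_arm(
  motion=[
    {"linear": [30, 2, 0], "spin": 0.9},
    {"linear": [60, 4, 5], "spin": 0.9},
    {"linear": [80, 5, 15], "spin": 0.9},
    {"linear": [80, 5, 30], "spin": 0.9},
    {"linear": [80, 5, 45], "spin": 0.9},
    {"linear": [80, 5, 45], "spin": 0.9},
    {"linear": [80, 5, 45], "spin": 0.9},
  ],
)

```text
t: 5.55
tool_pos: [551.9, 28.6, 141.2]
tool_rot: [0.666, 0.746, -0.001, -0.0]
contact_force: [0.3, 0.5, -1.2]
opening: 0.154
```

```bash
python3 go.py 551.3 28.2 125 6.5
```

```text
t 5.55 pos [551.9  28.6 141.2] yaw 6.5 move [-0.3 -0.6 16.2] spin -0.0 F [ 0.3  0.5 -1.2] T [ 0.03 -0.01  0.01] q7 -0.3 tilt [-9.e-04 -6.e-04 -1.e+00]
```

Lowering gently.

Emit:
step_arm(
  motion=[
    {"linear": [0, 0, 4], "spin": 0},
    {"linear": [0, 0, 7], "spin": 0},
    {"linear": [0, 0, 9], "spin": 0},
    {"linear": [0, 0, 11], "spin": 0},
    {"linear": [0, 0, 13], "spin": 0},
    {"linear": [0, 0, 14], "spin": 0},
    {"linear": [0, 0, 14], "spin": 0},
  ],
)

```text
t: 6.25
tool_pos: [552.4, 31.5, 127.9]
tool_rot: [0.665, 0.747, 0.001, -0.0]
contact_force: [-1.3, 2.4, -0.5]
opening: 0.151
```

```bash
python3 go.py 551.3 28.2 121 6.5
```

```text
t 6.25 pos [552.4  31.5 127.9] yaw 6.7 move [-3.1 -1.5  6.9] spin 0.2 F [-1.3  2.4 -0.5] T [ 0.7   0.2  -0.04] q7 -0.31 tilt [ 0.001   0.0016 -1.    ]
```

Emit:
step_arm(
  motion=[
    {"linear": [2, 0, 0], "spin": 0},
    {"linear": [2, 0, 1], "spin": 0},
    {"linear": [2, 0, 2], "spin": 0},
    {"linear": [2, 0, 3], "spin": 0},
    {"linear": [2, 0, 4], "spin": 0},
    {"linear": [2, 0, 4], "spin": 0},
  ],
)

```text
t: 6.85
tool_pos: [552.0, 32.2, 123.1]
tool_rot: [0.665, 0.747, 0.0, -0.0]
contact_force: [-0.6, 1.3, -1.3]
opening: 0.151
```

```bash
python3 go.py 551.3 28.2 121 6.5
```

```text
t 6.85 pos [552.   32.2 123.1] yaw 6.6 move [-3.9 -1.2  2.1] spin 0.1 F [-0.6  1.3 -1.3] T [ 0.48  0.01 -0.06] q7 -0.32 tilt [ 1.e-04  5.e-04 -1.e+00]
```

No support yet at 123 mm, so the lugs seem to be entering the slots. Continuing down.

Emit:
step_arm(
  motion=[
    {"linear": [1, 0, 1], "spin": 0},
    {"linear": [1, 0, 2], "spin": 0},
    {"linear": [1, 0, 3], "spin": 0},
    {"linear": [1, 0, 4], "spin": 0},
    {"linear": [1, 0, 4], "spin": 0},
  ],
)

```text
t: 7.35
tool_pos: [551.7, 32.5, 119.5]
tool_rot: [0.665, 0.747, -0.0, 0.0]
contact_force: [-1.7, -0.8, 3.5]
opening: 0.155
```

```bash
python3 go.py 551.3 28.2 121 6.5
```

```text
t 7.35 pos [551.7  32.5 119.5] yaw 6.6 move [-4.2 -0.8 -1.5] spin 0.1 F [-1.7 -0.8  3.5] T [-0.06  0.31 -0.06] q7 -0.32 tilt [-4.e-04 -8.e-04 -1.e+00]
```

Spring contact is felt at about 47 mm with roughly 5 N, so the lugs are in the slots. Pushing down.

Emit:
step_arm(
  motion=[
    {"linear": [0, 0, 2], "spin": 0},
    {"linear": [0, 0, 4], "spin": 0},
    {"linear": [0, 0, 6], "spin": 0},
    {"linear": [0, 0, 7], "spin": 0},
    {"linear": [0, 0, 8], "spin": 0},
    {"linear": [0, 0, 8], "spin": 0},
  ],
)

```text
t: 7.95
tool_pos: [551.7, 32.5, 111.9]
tool_rot: [0.665, 0.747, -0.0, 0.0]
contact_force: [-2.6, -0.0, 6.6]
opening: 0.15
```

```bash
python3 go.py 551.3 28.2 105 6.5
```

```text
t 7.95 pos [551.7  32.5 111.9] yaw 6.6 move [-4.2 -0.9  6.9] spin 0.1 F [-2.6 -0.   6.6] T [-0.15  0.58  0.01] q7 -0.33 tilt [-3.e-04 -9.e-04 -1.e+00]
```

Emit:
step_arm(
  motion=[
    {"linear": [0, -1, 2], "spin": 0},
    {"linear": [0, -1, 4], "spin": 0},
    {"linear": [0, -1, 6], "spin": 0},
    {"linear": [0, -1, 7], "spin": 0},
    {"linear": [0, -1, 8], "spin": 0},
    {"linear": [0, -1, 8], "spin": 0},
  ],
)

```text
t: 8.55
tool_pos: [551.6, 32.5, 104.6]
tool_rot: [0.665, 0.747, 0.0, 0.001]
contact_force: [-4.2, -0.6, 12.1]
opening: 0.152
```

```bash
python3 go.py 551.3 28.2 105 6.5
```

```text
t 8.55 pos [551.6  32.5 104.6] yaw 6.6 move [-4.2 -0.8 -0.4] spin 0.1 F [-4.2 -0.6 12.1] T [-0.18  0.58  0.  ] q7 -0.34 tilt [ 1.6e-03 -8.0e-04 -1.0e+00]
```

Measured force and height both fit 32 mm above the mouth, so the lugs are clear. Twisting clockwise in parts, watching the forces.

Emit:
step_arm(
  motion=[
    {"linear": [0, 0, 0.5], "spin": 4},
    {"linear": [0, 0, 0.5], "spin": 8},
    {"linear": [0, 0, 0.5], "spin": 12},
    {"linear": [0, 0, 0.5], "spin": 16},
    {"linear": [0, 0, 0.5], "spin": 20},
    {"linear": [0, 0, 0.5], "spin": 24},
    {"linear": [0, 0, 0.5], "spin": 24},
  ],
)

```text
t: 9.25
tool_pos: [554.1, 32.8, 104.8]
tool_rot: [0.806, 0.591, 0.003, 0.002]
contact_force: [0.2, -0.2, 12.1]
opening: 0.151
```

```bash
python3 go.py 551.3 28.2 105 -83.5
```

```text
t 9.25 pos [554.1  32.8 104.8] yaw -17.5 move [-5.3 -1.2 -0.2] spin 66.0 F [ 0.2 -0.2 12.1] T [-0.21  0.05 -0.05] q7 -0.64 tilt [ 6.5e-03  1.0e-04 -1.0e+00]
```

The TCP shifts during the twist because the wing is held about 5.5 mm off-axis along tool x. I'll orbit the TCP to compensate.

Emit:
step_arm(
  motion=[
    {"linear": [0, 1, 0.5], "spin": 5},
    {"linear": [0, 2, 0.5], "spin": 10},
    {"linear": [0, 2.5, 0.5], "spin": 15},
    {"linear": [-0.5, 3, 0.5], "spin": 20},
    {"linear": [-0.5, 3.5, 0.5], "spin": 25},
    {"linear": [-1, 4, 0.5], "spin": 30},
    {"linear": [-1, 4, 0.5], "spin": 35},
    {"linear": [-1, 4, 0.5], "spin": 35},
  ],
)

```text
t: 10.05
tool_pos: [557.4, 30.9, 104.3]
tool_rot: [0.947, 0.322, 0.003, 0.001]
contact_force: [-0.3, -0.2, 11.6]
opening: 0.155
```

```bash
python3 go.py 557.5 27.9 105 -83.5
```

```text
t 10.05 pos [557.4  30.9 104.3] yaw -52.5 move [-1.7  2.4 -0.7] spin 31.0 F [-0.3 -0.2 11.6] T [-0.08  0.15 -0.03] q7 -1.06 tilt [ 6.2e-03  2.0e-04 -1.0e+00]
```

Emit:
step_arm(
  motion=[
    {"linear": [0, 0.5, 0], "spin": 5},
    {"linear": [0, 1, 0], "spin": 10},
    {"linear": [-0.5, 1.5, 0], "spin": 15},
    {"linear": [-0.5, 2, 0], "spin": 20},
    {"linear": [-0.5, 2.5, 0], "spin": 25},
    {"linear": [-1, 3, 0], "spin": 31},
    {"linear": [-1, 3, 0], "spin": 31},
  ],
)

```text
t: 10.75
tool_pos: [558.4, 28.2, 104.3]
tool_rot: [0.998, 0.057, 0.003, -0.0]
contact_force: [-0.5, 0.8, 12.4]
opening: 0.153
```

```bash
python3 go.py 557.5 27.9 105 -83.5
```

```text
t 10.75 pos [558.4  28.2 104.3] yaw -83.5 move [-1.   0.2 -0.7] spin 0.0 F [-0.5  0.8 12.4] T [ 0.17  0.16 -0.08] q7 -1.43 tilt [ 6.1e-03  6.0e-04 -1.0e+00]
```

A quarter turn is done with no stop moment. I'm easing up so the spring seats the lugs, then checking the force.

Emit:
step_arm(
  motion=[
    {"linear": [0, 0, -1], "spin": 0},
    {"linear": [0, 0, -2], "spin": 0},
    {"linear": [0, 0, -3], "spin": 0},
    {"linear": [0, 0, -4], "spin": 0},
    {"linear": [0, 0, -5], "spin": 0},
    {"linear": [0, 0, -6], "spin": 0},
    {"linear": [0, 0, -6], "spin": 0},
  ],
)

```text
t: 11.45
tool_pos: [558.3, 28.3, 109.5]
tool_rot: [0.998, 0.058, 0.003, -0.0]
contact_force: [1.8, 1.4, 7.6]
opening: 0.156
```

```bash
python3 go.py 557.5 27.9 109.6 -83.5
```

```text
t 11.45 pos [558.3  28.3 109.5] yaw -83.4 move [-0.8  0.3 -0.1] spin 0.1 F [1.8 1.4 7.6] T [ 0.18 -0.28 -0.06] q7 -1.43 tilt [ 6.e-03  7.e-04 -1.e+00]
```

Emit:
step_arm(
  motion=[
    {"linear": [0, 0, -1], "spin": 0},
    {"linear": [0, 0, -2], "spin": 0},
    {"linear": [0, 0, -2], "spin": 0},
  ],
)

```text
t: 11.75
tool_pos: [558.1, 28.3, 109.8]
tool_rot: [0.998, 0.058, 0.003, 0.0]
contact_force: [5.6, 1.7, -7.0]
opening: 0.148
```

```bash
python3 go.py 557.5 27.9 109.6 -83.5
```

```text
t 11.75 pos [558.1  28.3 109.8] yaw -83.4 move [-0.7  0.3  0.2] spin 0.1 F [ 5.6  1.7 -7. ] T [ 0.3  -1.44 -0.04] q7 -1.43 tilt [ 5.7e-03  2.0e-04 -1.0e+00]
```

It's captured: the cap stops at about 37 mm and resists pulling. Relaxing, opening and retreating.

Emit:
step_arm(
  motion=[
    {"linear": [0, 0, 1], "spin": 0},
    {"linear": [0, 0, 1.5], "spin": 0},
    {"linear": [0, 0, 1.5], "spin": 0},
  ],
)

```text
t: 12.05
tool_pos: [558.2, 28.2, 109.6]
tool_rot: [0.998, 0.058, 0.003, -0.0]
contact_force: [4.5, 1.9, 3.7]
opening: 0.151
```

Emit:
step_arm(
  motion=[
    {"linear": [0, 0, 0], "spin": 0},
    {"linear": [0, 0, 0], "spin": 0},
    {"linear": [0, 0, 0], "spin": 0},
    {"linear": [0, 0, 0], "spin": 0},
    {"linear": [0, 0, 0], "spin": 0},
    {"linear": [0, 0, 0], "spin": 0},
    {"linear": [0, 0, 0], "spin": 0},
    {"linear": [0, 0, 0], "spin": 0},
  ],
  gripper=1,
)

```text
t: 12.85
tool_pos: [555.4, 27.6, 108.8]
tool_rot: [0.998, 0.058, -0.0, 0.0]
contact_force: [0.2, -0.2, 0.1]
opening: 1.002
```

Emit:
step_arm(
  motion=[
    {"linear": [0, 0, -10], "spin": 0},
    {"linear": [0, 0, -40], "spin": 0},
    {"linear": [0, 0, -80], "spin": 0},
    {"linear": [-40, 0, -100], "spin": 0},
    {"linear": [-80, 0, -100], "spin": 0},
    {"linear": [-80, 0, -100], "spin": 0},
    {"linear": [-80, 0, -100], "spin": 0},
  ],
)

```text
t: 13.55
tool_pos: [475.1, 18.3, 209.6]
tool_rot: [0.998, 0.057, 0.0, -0.0]
contact_force: [1.0, -0.7, 0.7]
opening: 0.999
```

```bash
python3 - <<'E'
from h import *
w=wr('w.png');u,v=proj(w,[552,27.5,127]);print(u,v)
f=w['frame'];u,v=int(u),int(v);a=f[max(0,v-75):v+75,max(0,u-80):u+80]
t=snap('scene');b=t['frame'][150:260,200:400]
A=cv2.resize(a,(420,int(420*a.shape[0]/a.shape[1])));B=cv2.resize(b,(375,206))
H=max(A.shape[0],206);P=lambda m:cv2.copyMakeBorder(m,0,H-m.shape[0],0,4,0)
cv2.imwrite('pics/i.png',np.hstack([P(A),P(B)])[:,:,::-1])
E
python3 go.py 552 27.5 200 -83.5
```

```text
323.26267924876765 97.31006442055858
t 13.65 pos [477.2  18.7 209.4] yaw -83.4 move [75.3 -0.2  9.6] spin 0.1 F [ 0.6  0.3 -0.4] T [-0.07 -0.01 -0.05] q7 -1.48 tilt [ 2.1e-03  3.0e-04 -1.0e+00]
```

View pics/i.png

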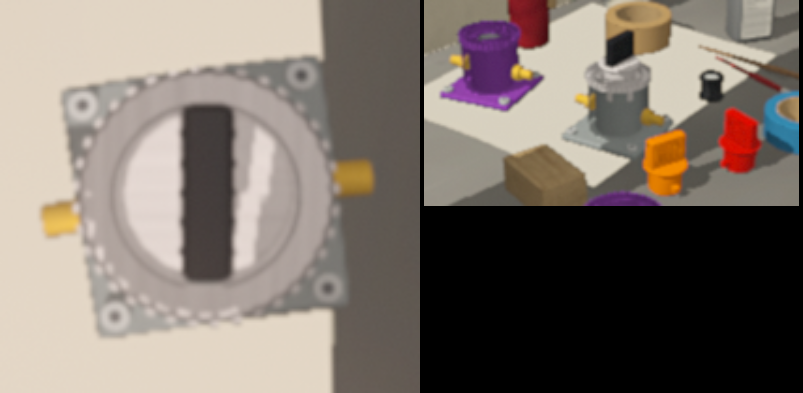

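The picture shows the cap centred and upright in the grey collar. Its wing runs along world x, so its lug line runs along y, and the gripper is clear. Handing in.

```bash
python3 -c "
from rig import *
print(finish_job())"
```

```text
the job is handed in; nothing more can be done
None
```

I set the black-winged cap in the grey housing, pushed it down to about 32 mm above the mouth, turned it about 90° clockwise and released it. The job was handed in at about 14 s; it gives no verdict.

- **Drop into the slots:** the lugs went straight into the slots I had seen in the camera images, so I did not need to search by feel. The spring was felt at about 47 mm.
- **Force:** the wrist force I read stayed at or below about 13 N, roughly 14–15 N on the spring once the cap's weight is added. It was only read at the end of each move.
- **Lock:** when I eased up, the cap stopped at about 37 mm and held against a 7 N pull. That height comes from the arm's position and assumes the cap did not slip in the grip; I did not measure it again after letting go.
- **Last picture:** the cap sits centred and upright with its lug line across the slots. The gripper is clear, and the sanding block and loupe look undisturbed. The white tape is outside that picture and I did not check it again.

One check disagreed: the wing was held about 5.5 mm off its axis, against about 1 mm estimated at the grasp. I allowed for that while twisting.

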